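# Load the label roll and hold the brake at the third click

## Task

Take the label roll with the green band off its grey rack and lay its spindle in the two V saddles of the label stand, then slide the yellow tailstock in until the spindle is held snugly between it and the blue head. Then turn the black brake knob on the head clockwise to the third click (the big orange mark), without going on to the fourth, and hold it: the knob springs back when let go, so finish still gripping it at the third click. Leave the other things on the counter where they are.

Things in the scene. Friction and masses are not known exactly. Their poses are not given: they have to be found in the camera images.
- label_roll: White paper label roll, 46 mm diameter, 100 mm long, green band round its middle, fixed on a steel spindle 12 mm thick and 190 mm long that sticks out 45 mm at each end. 0.15 to 0.31 kg. Origin at its centre; y along the spindle. Either way round will do. Starts lying on the rack, axis 50 mm above the counter.
- rack: Fixed grey parking rack, 60 x 180 mm, with two open-topped V notches 75 mm either side of its middle that carry the spindle's bare ends, the roll hanging between them; lift it straight up. Origin on the counter under its centre; y along the spindle. Foot 8 mm high; notch arms end 60 mm above the counter.
- stand: Fixed label stand, grey bed 100 x 430 x 12 mm, from y = -233 to +198 mm. Origin on the counter under the middle between the saddles; y along the spindle axis towards the blue head, z up. Two dark V saddles, open to the top, 10 mm thick, at y = +75 and -75 mm; arms end 75 mm up and guide a spindle lowered within 10 mm of the middle. Blue head: 90 mm wide, y = 103 to 193, top 85 mm up.
- home (a point): Where the roll's centre belongs when loaded: on the spindle axis, 65 mm above the counter, midway between the saddles (stand x = 0, y = 0); axes as the stand's. First lay the roll about 8 mm short of it (stand y = -8 mm), which leaves 12 mm free to the saddles and 8 mm to the head's stop; the tailstock then pushes it home.
- head_stop (a point): Centre of the face of the head's steel stop disc (36 mm across), against which the spindle's end comes to rest: stand y = +95 mm, 65 mm above the counter.
- tailstock_grip (a point): On the black square post of the yellow tailstock, 112 mm above the counter, a good height to grip. Post 18 x 18 mm, sides parallel to the stand's x and y, free from 85 to 132 mm up. Stand y = joint value - 0.192 m. The tailstock's steel cup (24 mm bore, 8 mm deep) closes over the spindle's end; its floor lies 27 mm ahead (stand +y) of this point.
- tailstock (a joint): Tailstock position in m: 0 fully back, grows towards the head; starts at 0 to 0.03. 0.070 holds the spindle snugly against the head. About 2.5 N of friction; stays where it is left; pushing the loaded roll along takes 1 to 4 N more. With no spindle it would run on to 0.076.
- knob_bar: Grip bar of the black knob on the head: 44 mm along its x, 14 mm wide along its y, from 97 to 131 mm above the counter. Origin on the knob's vertical axis, 120 mm up (a good height to grip), at stand x = 0, y = +148 mm. Below it a round flange of 46 mm, then the head's top. White line at its -x end is the pointer. At the start its axes are the stand's.
- knob (a joint): Knob angle in rad: 0 at the start (end stop), grows clockwise from above (pointer goes from the stand's -x to +y). A click every 24 degrees (0.419); the third at 1.257, at the big orange mark; far end 2.094. A spring resists with 0.06 Nm at 0 to 0.135 at the third click, and turns it back to 0 if let go; clicks add 0.05 Nm just after each stop and take off 0.05 just before the next.
- parcel: Bystander, to be left alone: cardboard parcel with yellow tape, 100 x 160 x 60 mm. Loose. Origin under its centre.
- scanner: Bystander, to be left alone: grey and black hand scanner lying down, about 170 x 70 x 35 mm. Loose. Origin on the counter beneath its middle part.
- tape: Bystander, to be left alone: roll of amber tape lying flat, 100 mm across, 48 mm high. Loose. Origin under its centre.
- stamp: Bystander, to be left alone: wooden-handled stamp standing up, 40 mm foot, 80 mm high. Loose. Origin under its centre.
- pen_cup: Bystander, to be left alone: blue cup, 72 mm across, 90 mm high. Loose. Origin under its centre.
- used_core: Bystander, to be left alone: empty cardboard core standing up, 25 mm across, 100 mm high. Loose. Origin under its centre.
- small_box: Bystander, to be left alone: small cardboard box 90 x 70 x 50 mm. Loose. Origin under its centre.
There are look-alikes about, which are no part of the job. There is more than one size of the label_roll; the one meant has the size given above.

How it is judged:
By the outcome, as a careful person would: the job done as asked, in the order asked, and still so for the second after the job is handed in, while the arm keeps its last pose, push and grip.
It also fails if it takes over 69 s, if anything falls off the work surface, if the arm or the gripper's body presses on something with over 40 N, if the wrist force passes 120 N, or if a joint passes its speed limit or range.

## Robot

A 6-joint arm with a two-finger parallel gripper is mounted at the origin on the work surface. World frame = base frame: x ahead of the robot, y to its left, z up, the work surface at z = 0. Lengths are in m, angles in rad, forces in N, time in s.
With the tool pointing down it reaches from about 0.225 to 0.875 m from the base axis. Payload 3.4 kg.
Tool frame: the origin (TCP) lies at the very end of the fingers, on their centre line; the grasp point (between the pads) lies 19 mm behind it; z points along the fingers, y is the direction in which the jaws open and shut (so a half turn about z gives the same grasp; the last joint's range is limited). The gripper opens to 85 mm and grips with 20 to 120 N. Pads are 22 mm wide; open, the fingers measure 114 mm over their backs; the gripper's body (76 mm by 85 mm) begins 54 mm behind the grasp point. The pads swing forward as they close: fully open they stand 13 mm farther back than shut.
Start: joints at [-1.334, 0.276, 1.505, -0, 1.361, -0.121], TCP at [0.201, -0.539, 0.231] pointing down, gripper open.
Joint ranges: [-2.89, 2.89], [-0.75, 2.08], [0.22, 2.7], [-1.18, 4.32], [0.11, 2.71], [-2.7, 2.7]. Speed limits (rad/s): [2.57, 2.57, 3.14, 3.14, 3.14, 3.14].

## Interface

Orientations are given as a unit quaternion [w, x, y, z].
In Python, from rig import get_state, get_image, calibration, sign_off gives the robot as it stands. The module is installed in compiled form; this text tells all that it offers.
- The arm moves only by the tool drive_tool, never from a script. Its argument "targets" is one flat list of numbers, 7 for each row, row after row: the turn, a rotation vector about the tool's x, y, z in degrees, then the shift along the tool's x, y, z in mm, then the opening, from 0 (shut) to 1 (fully open). In form: [wx, wy, wz, tx, ty, tz, fingers, wx, wy, wz, tx, ty, tz, fingers, ...]. A call has 1 to 12 rows; each row shifts and turns the commanded pose from where the row before left it, along the tool's axes as they then stand; what a row does not reach is not made up. A row lasts 1/8 s, in which the tool goes at most 62.5 mm and 10.7 degrees, less where a joint would pass 70% of its speed; a pose out of reach is approached as far as the arm can. A call is refused whole if a number of a shift passes 62.5 or a number of a turn 10.7, either way. A call with a gripper value outside its range is refused whole. The fingers move at their own pace and stop on an object; "grip_force" is the grip in N (left out, the last holds). Time passes only in rows, so rows that do not move let the fingers close. It gives the time, the measured TCP pose, the force and the opening at its end, in the units of the state.
- get_state(): the state, without advancing time (a new reading comes with each control period).
- get_image(name): name is "scene" or "top"; returns the picture (420x560x3 uint8, red, green, blue); there is no depth.
- calibration(name): a dict with "mtx" (3x3 intrinsics, pixels), "distortion" ([k1, k2, p1, p2, k3] as OpenCV has them; the pictures are not rectified), "world_to_cam" (4x4, takes a point from world to camera coordinates). Camera axes: x right, y down, z forward; pixel columns grow to the right and rows downward; lengths in m; the calibration is good to about 2 mm. A picture is of the moment at which its call begins. calibration takes no time and is no camera call.
- sign_off(): hands the job in, once; it reports no verdict.
The state is a dict: "clock": time; "qpos": joint angles; "qd": joint speeds; "effort": joint torques, N m; "position": TCP position; "ee_rot": TCP orientation; "contact_force": force on the tool from outside, world axes, zero at the start; "moment": the same for the moment, N m; "width": finger opening in m.
Only numpy, scipy, OpenCV 4.12 (cv2) and the standard library are available. Lean on these libraries where they do the work, as an engineer would, in place of code of your own. Each camera call takes 0.05 s, during which the arm holds its last target.

## Working session

There is one attempt and no reset: what is moved stays moved. The work goes in short steps, Python scripts to look and compute and a tool call to move; the robot and the scene stay as the last step left them, time stands still between calls to the robot, and variables do not carry over. Pictures are saved under pics/ and viewed, and the job is handed in when it is done.

Besides the shell and the picture viewer there is one more tool, called after "Call:" by a JSON object that holds its "op" and its "data". drive_tool: Moves the arm, as the interface text tells. Its arguments: {"type":"object","properties":{"targets":{"type":"array"},"grip_force":{"type":"number"}},"required":["targets"]}

```bash
mkdir -p pics; python3 - <<'E'
from rig import *
import cv2
s=get_state();print({k:s[k] for k in('clock','position','ee_rot','contact_force','width')})
for n in('scene','top'):
    im=get_image(n);cv2.imwrite(f'pics/{n}0.png',im[:,:,::-1]);c=calibration(n);print(n,c)
E
```

```text
{'clock': 0.0, 'position': array([ 0.20124906, -0.53808386,  0.23044132]), 'ee_rot': array([-8.91972034e-04,  9.84037567e-01,  1.77958613e-01, -5.74323412e-05]), 'contact_force': array([-0.57762369,  1.50413856, -0.15333348]), 'width': 0.08533992253364742}
scene {'mtx': array([[530.74301708,   0.        , 282.10702301],
       [  0.        , 530.74301708, 217.47043976],
       [  0.        ,   0.        ,   1.        ]]), 'distortion': array([0.07259916, 0.        , 0.        , 0.        , 0.        ]), 'world_to_cam': array([[-0.28138147,  0.9595731 , -0.00662907,  0.13169696],
       [ 0.61444566,  0.17486279, -0.76933707, -0.23491476],
       [-0.73707598, -0.2205504 , -0.63880868,  1.67282681],
       [ 0.        ,  0.        ,  0.        ,  1.        ]])}
top {'mtx': array([[538.15882404,   0.        , 287.6325588 ],
       [  0.        , 538.15882404, 209.74347974],
       [  0.        ,   0.        ,   1.        ]]), 'distortion': array([0.04316623, 0.        , 0.        , 0.        , 0.        ]), 'world_to_cam': array([[ 0.00880616, -0.99992412, -0.00861484,  0.02004668],
       [-0.99600523, -0.00800543, -0.08893539,  0.55492235],
       [ 0.08885968,  0.00936361, -0.99600014,  1.6909729 ],
       [ 0.        ,  0.        ,  0.        ,  1.        ]])}
```

View pics/scene0.png

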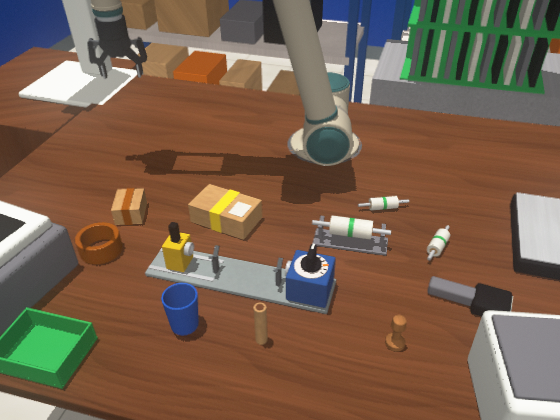

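View pics/top0.png

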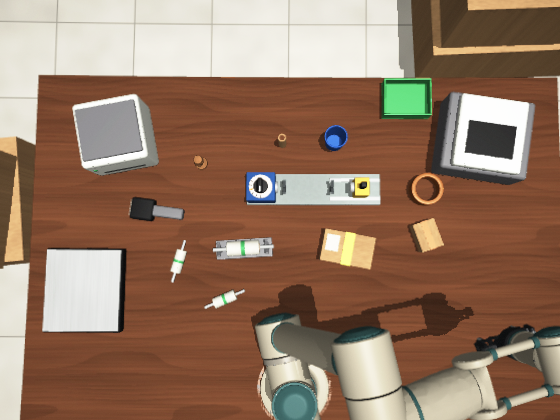

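The scene and top views show three white rolls with green bands. In the top view these are A (243,248), which is large and lies on the grey rack, B (178,262), small and loose, and C (225,299), small and loose. I choose A because it is on the rack and is the largest; a close crop will check it. The stand's head is at (261,187) and the tailstock post at (362,187).

```bash
cat > h.py <<'E'
import numpy as np,cv2
from rig import *
def ray(n,px):
    c=calibration(n);M=np.array(c['world_to_cam']);p=cv2.undistortPoints(np.array([[px]],float),c['mtx'],c['distortion'])[0,0]
    R=M[:3,:3];return -R.T@M[:3,3],R.T@np.array([p[0],p[1],1])
def onz(n,px,z):
    o,d=ray(n,px);return o+d*(z-o[2])/d[2]
def tri(p1,p2):
    o1,d1=ray('scene',p1);o2,d2=ray('top',p2)
    A=np.stack([d1,-d2],1);t=np.linalg.lstsq(A,o2-o1,rcond=None)[0]
    a=o1+d1*t[0];b=o2+d2*t[1];return (a+b)/2,np.linalg.norm(a-b)
def proj(n,P):
    c=calibration(n);M=np.array(c['world_to_cam']);r=cv2.Rodrigues(M[:3,:3])[0]
    return cv2.projectPoints(np.array(P,float).reshape(-1,3),r,M[:3,3],c['mtx'],c['distortion'])[0][:,0]
E
python3 - <<'E'
import cv2
t=cv2.imread('pics/top0.png');s=cv2.imread('pics/scene0.png')
cv2.imwrite('pics/c1.png',cv2.resize(t[165:285,205:405],None,fx=4,fy=4,interpolation=cv2.INTER_CUBIC))
cv2.imwrite('pics/c2.png',cv2.resize(s[190:315,140:400],None,fx=3,fy=3,interpolation=cv2.INTER_CUBIC))
E
```

```text
(no output)
```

View pics/c1.png

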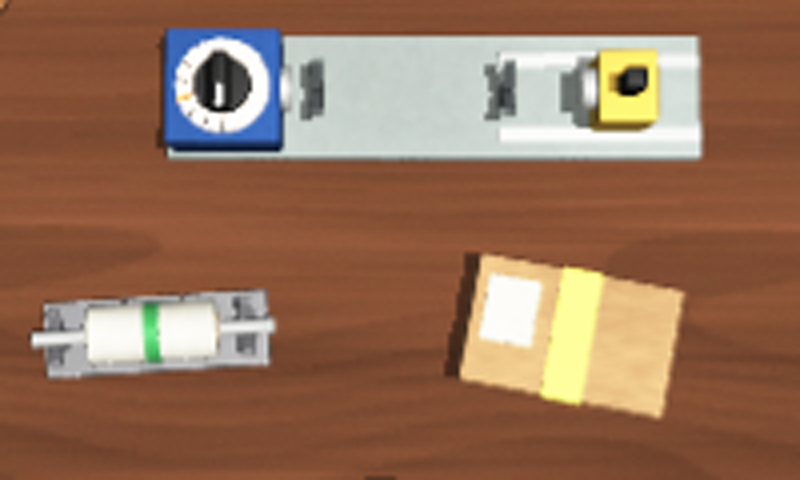

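View pics/c2.png

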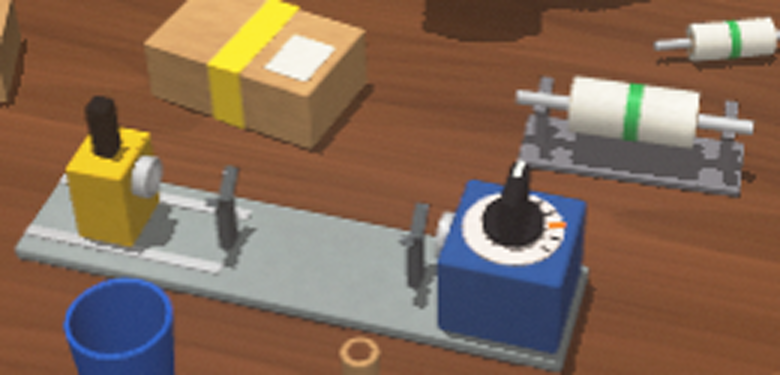

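```bash
python3 - <<'E'
from h import *
T=lambda x,y:((x+.5)/4-.5+205,(y+.5)/4-.5+165)
S=lambda x,y:((x+.5)/3-.5+140,(y+.5)/3-.5+190)
t=cv2.imread('pics/top0.png').astype(int)
def line(sub,z,name):
    ys,xs=np.nonzero(sub)
    return
# roll: spindle ends by hand, white body and green mask
a=onz('top',T(33,340),.05);b=onz('top',T(275,325),.05)
print('spindle ends top',a,b,np.linalg.norm(a-b),(a+b)/2)
# ends of the spindle upper edge triangulated
print(tri(S(519,97),T(275,325)),tri(S(751,127),T(33,340)))
hsv=cv2.cvtColor(cv2.imread('pics/top0.png'),cv2.COLOR_BGR2HSV)
m=((hsv[...,0]>45)&(hsv[...,0]<80)&(hsv[...,1]>120)).astype(np.uint8)
n,l,st,c=cv2.connectedComponentsWithStats(m)
for i in range(1,n):
    if st[i,4]>8: print('green top',c[i],st[i], onz('top',c[i],.07))
hs=cv2.cvtColor(cv2.imread('pics/scene0.png'),cv2.COLOR_BGR2HSV)
m=((hs[...,0]>45)&(hs[...,0]<80)&(hs[...,1]>120)).astype(np.uint8)
n,l,st,c=cv2.connectedComponentsWithStats(m)
for i in range(1,n):
    if 8<st[i,4]<400: print('green scene',c[i],st[i])
# head top corners z .085
for p in [(165,29),(282,29),(282,148),(165,148)]: print('head',onz('top',T(*p),.085))
for p in [(167,158),(700,158),(700,38)]: print('bed',onz('top',T(*p),.012))
for p in [(500,59),(500,134)]: print('rail',onz('top',T(*p),.012))
print('dial ctr',onz('top',T(221,85),.086))
print('post top',onz('top',T(632,81),.132)); print('yellow',onz('top',T(628,90),.085))
for p in [(303,90),(324,90),(490,90),(511,90)]: print('saddle',onz('top',T(*p),.07))
# blue mask rect
m=((hsv[...,0]>105)&(hsv[...,0]<125)&(hsv[...,1]>150)).astype(np.uint8)
m[:, :240]=0;m[:,280:]=0
r=cv2.minAreaRect(np.argwhere(m)[:,::-1].astype(np.float32));print(r)
# bed long bottom edge fit
im=cv2.imread('pics/top0.png');g=cv2.cvtColor(im,cv2.COLOR_BGR2HSV)[...,1].astype(float)
def edge(x,y0,y1):
    col=g[y0:y1,x];d=np.abs(np.diff(col));k=d.argmax();w=slice(max(k-2,0),k+3);return (d[w]*np.arange(y0,y1-1)[w]).sum()/d[w].sum()+.5
for nm,y0,y1,z in(('bot',197,213,.012),('up',168,182,.012)):
    P=np.array([onz('top',(x,edge(x,y0,y1)),z)[:2] for x in list(range(285,375,3))])
    k=np.polyfit(P[:,1],P[:,0],1);r=P[:,0]-np.polyval(k,P[:,1]);ok=abs(r)<.002
    k=np.polyfit(P[ok,1],P[ok,0],1);print(nm,k,P[ok].mean(0),ok.sum())
E
```

```text
spindle ends top [0.42564977 0.25670385 0.05      ] [0.43886175 0.06800576 0.05      ] 0.1891600481217603 [0.43225576 0.16235481 0.05      ]
(array([0.4387247 , 0.06903121, 0.04627181]), np.float64(0.0018397061044765036)) (array([0.4257123 , 0.2567822 , 0.04790871]), np.float64(0.0004596170271462514))
green top [406.47280335  98.17468619] [ 382   78   50   41 1912] [ 0.90583533 -0.34621383  0.07      ]
green top [242.37837838 247.2972973 ] [241 241   4  14  37] [0.43325592 0.16289748 0.07      ]
green top [223.5 298.5] [222 294   5  10  20] [0.27676126 0.21792744 0.07      ]
green scene [384.51851852 202.2962963 ] [383 197   4  12  27]
green scene [350.34285714 226.62857143] [348 218   6  19  70]
green scene [439.125 237.25 ] [434 236  11   5  16]
head [0.66602866 0.15447381 0.085     ]
head [0.66672891 0.06390522 0.085     ]
head [0.57416291 0.0629065  0.085     ]
head [0.57344429 0.15304548 0.085     ]
bed [0.57295303 0.15770382 0.012     ]
bed [ 0.57633343 -0.26996208  0.012     ]
bed [ 0.6734657  -0.27052511  0.012     ]
rail [ 0.6552876  -0.10971741  0.012     ]
rail [ 0.59446583 -0.10984719  0.012     ]
dial ctr [0.62256035 0.11048641 0.086     ]
post top [ 0.62173125 -0.200176    0.132     ]
yellow [ 0.62116117 -0.2032102   0.085     ]
saddle [0.6212715  0.04753094 0.07      ]
saddle [0.62139751 0.03117268 0.07      ]
saddle [ 0.62237206 -0.09801085  0.07      ]
saddle [ 0.6224926  -0.11433168  0.07      ]
((260.0, 187.5), (29.0, 28.0), 90.0)
bot [-0.00587656  0.57210522] [ 0.57230527 -0.03404157] 9
up [-0.00700817  0.6736576 ] [ 0.67440027 -0.10597161] 30
```

The crop confirms A: a spindle about 189 mm long and a large body on the rack. It lies at about (0.4325, 0.1625), turned about 4°. The stand origin is at about (0.622, -0.0385), turned about 0.4°, so its +y is close to world +y. Next I move to above the roll.

Call:
{"op": "drive_tool", "data": {"targets": [0,0,0,38.5,-48,0,1,0,0,0,38.5,-48,0,1,0,0,0,38.5,-48,0,1,0,0,0,38.5,-48,0,1,0,0,0,38.5,-48,0,1,0,0,0,38.5,-48,0,1,0,0,0,38.5,-48,0,1,0,0,0,38.5,-48,0,1,0,0,0,38.5,-48,0,1,0,0,0,38.5,-48,0,1,0,0,0,38.5,-48,0,1,0,0,0,38.5,-48,0,1]}}

```text
clock: 1.6
position: [0.4325, 0.1648, 0.2312]
ee_rot: [0.0, 0.984, 0.178, 0.0]
contact_force: [1.2, -0.9, -0.0]
width: 0.0853
```

Call:
{"op": "drive_tool", "data": {"targets": [0,0,-10.5,0,0,0,1,0,0,-10.5,0,0,0,1,0,0,-10.5,0,0,0,1,0,0,-10.5,0,0,0,1,0,0,-10.5,0,0,0,1,0,0,-10.5,0,0,0,1,0,0,-10.5,0,0,0,1,0,0,0,0,0,0,1]}}

```text
clock: 2.6
position: [0.4321, 0.1626, 0.231]
ee_rot: [-0.0, 0.683, 0.731, -0.0]
contact_force: [-0.7, 0.4, 0.3]
width: 0.0856
```

```bash
cat >> h.py <<'E'
def head(q):
    w,x,y,z=q;return np.degrees(np.arctan2(2*(x*y+w*z),1-2*(y*y+z*z)))
def plan(P,hd=None):
    s=get_state();q=s['ee_rot'];from scipy.spatial.transform import Rotation as R
    r=R.from_quat([q[1],q[2],q[3],q[0]]);d=np.array(P)-s['position']
    print('clk',s['clock'],'pos',s['position'].round(4),'head',round(head(q),2),'z',r.as_matrix()[:,2].round(4),'w',round(s['width'],4),'F',np.round(s['contact_force'],1),'j6',round(s['qpos'][5],2))
    print('shift mm',(r.inv().apply(d)*1000).round(1),'' if hd is None else ('turn wz',round(-(hd-head(q)),2)))
E
python3 -c "
from h import *
plan((.4325,.1625,.13),94)
cv2.imwrite('pics/s1.png',get_image('scene')[:,:,::-1])
cv2.imwrite('pics/t1.png',get_image('top')[:,:,::-1])"
```

```text
clk 2.6 pos [0.4321 0.1626 0.231 ] head 93.88 z [-8.e-04 -3.e-04 -1.e+00] w 0.0856 F [-0.7  0.4  0.3] j6 0.14
shift mm [-1.00e-01  5.00e-01  1.01e+02] ('turn wz', np.float64(-0.12))
```

View pics/s1.png

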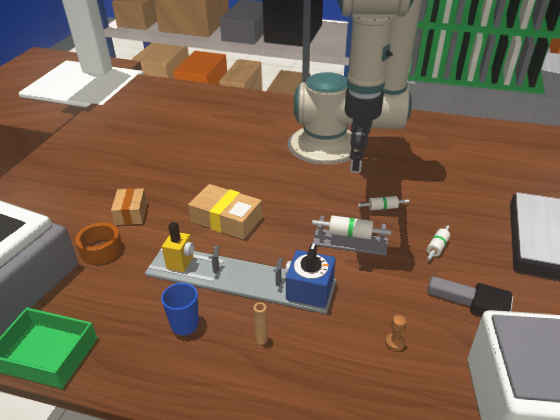

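The gripper hovers over the rack roll (fingertips at pixel 356,168, roll at 351,227). Next I descend.

Call:
{"op": "drive_tool", "data": {"targets": [0,0,0,0,0.5,20,1,0,0,0,0,0,20,1,0,0,0,0,0,20,1,0,0,0,0,0,20,1,0,0,0,0,0,20,1,0,0,0,0,0,20,1,0,0,0,0,0,20,1,0,0,0,0,0,20,1,0,0,0,0,0,20,1,0,0,0,0,0,20,1,0,0,0,0,0,3,1,0,0,0,0,0,0,1]}}

```text
clock: 4.2
position: [0.4331, 0.1628, 0.0285]
ee_rot: [0.0, 0.682, 0.731, 0.0]
contact_force: [0.6, 0.4, -0.4]
width: 0.0858
```

Call:
{"op": "drive_tool", "data": {"targets": [0,0,0,0,0,0,0,0,0,0,0,0,0,0,0,0,0,0,0,0,0,0,0,0,0,0,0,0,0,0,0,0,0,0,0,0,0,0,0,0,0,0,0,0,0,0,0,0,0], "grip_force": 40}}

```text
clock: 5.08
position: [0.4335, 0.1628, 0.029]
ee_rot: [0.0, 0.682, 0.731, 0.001]
contact_force: [0.2, 0.7, 6.5]
width: 0.0445
```

```bash
python3 -c "
from h import *
plan((.4325,.1625,.03),94)
cv2.imwrite('pics/s2.png',cv2.resize(get_image('scene')[150:290,270:430,::-1],None,fx=4,fy=4))"
```

```text
clk 5.075 pos [0.4335 0.1628 0.029 ] head 94.0 z [ 1.5e-03  2.0e-04 -1.0e+00] w 0.0445 F [0.2 0.7 6.5] j6 0.14
shift mm [-0.3 -1.  -1. ] ('turn wz', np.float64(-0.0))
```

View pics/s2.png

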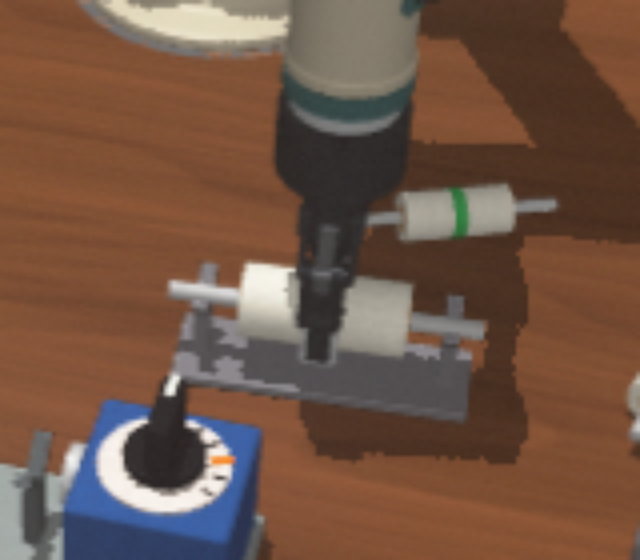

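The jaws hold the roll's middle at width 44.5 mm with +6.5 N upward on the tool, so the pads sit a little above the axis. I'll regrip 5 mm lower.

Call:
{"op": "drive_tool", "data": {"targets": [0,0,0,0,0,0,0.75,0,0,0,0,0,0,0.75,0,0,0,0,0,3,0.75,0,0,0,0,0,3,0.75,0,0,0,0,0,0,0,0,0,0,0,0,0,0,0,0,0,0,0,0,0,0,0,0,0,0,0,0,0,0,0,0,0,0,0], "grip_force": 40}}

```text
clock: 6.25
position: [0.4333, 0.1628, 0.0224]
ee_rot: [0.0, 0.682, 0.731, 0.0]
contact_force: [2.0, -0.3, -1.5]
width: 0.045
```

Call:
{"op": "drive_tool", "data": {"targets": [0,0,0,0,0,-10,0,0,0,0,0,0,-20,0,0,0,0,0,0,-25,0,0,0,0,0,0,-25,0,0,0,0,0,0,-25,0,0,0,0,0,0,0,0]}}

```text
clock: 7.0
position: [0.4336, 0.163, 0.129]
ee_rot: [0.001, 0.682, 0.731, 0.001]
contact_force: [0.1, -0.4, -3.3]
width: 0.0453
```

Call:
{"op": "drive_tool", "data": {"targets": [0,0,0,-15,-1,0,0,0,0,0,-30,-2,0,0,0,0,0,-30,-2,0,0,0,0,0,-30,-2,0,0,0,0,0,-30,-2,0,0,0,0,0,-30,-2,0,0,0,0,0,-28,-2,0,0,0,0,0,-15,-2,0,0,0,0,3.6,0,0,0,0,0,0,0,0,0,0,0]}}

```text
clock: 8.25
position: [0.4315, -0.0459, 0.1266]
ee_rot: [-0.001, 0.705, 0.71, -0.0]
contact_force: [-0.4, -0.4, -3.1]
width: 0.0452
```

```bash
python3 -c "
from h import *
plan((.622,-.0465,.122),90.4)
cv2.imwrite('pics/s3.png',get_image('scene')[:,:,::-1])"
```

```text
clk 8.25 pos [ 0.4315 -0.0459  0.1266] head 90.4 z [-2.e-03  7.e-04 -1.e+00] w 0.0452 F [-0.4 -0.4 -3.1] j6 -0.27
shift mm [ -1.9 190.5   4.2] ('turn wz', np.float64(0.0))
```

View pics/s3.png

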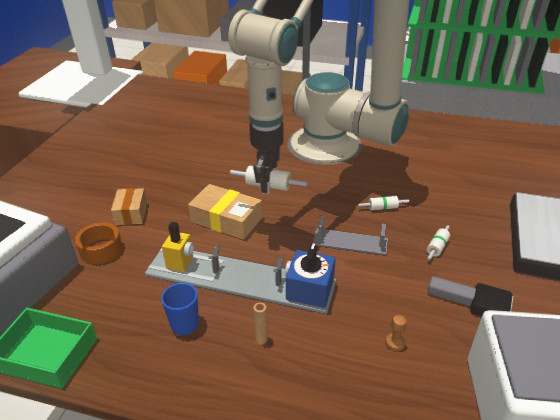

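The roll is held (pixel 267,178) and the rack is empty. I move it over the stand.

Call:
{"op": "drive_tool", "data": {"targets": [0,0,0,0,20,0,0,0,0,0,0,30,0,0,0,0,0,0,30,0,0,0,0,0,0,30,0,0,0,0,0,0,30,0,0,0,0,0,0,30,0,0,0,0,0,-1,20,0,0,0,0,0,0,0,0,0,0,0,0,0,0,0,0]}}

```text
clock: 9.43
position: [0.6209, -0.045, 0.1267]
ee_rot: [-0.001, 0.704, 0.71, -0.001]
contact_force: [0.2, -0.2, -2.4]
width: 0.0452
```

```bash
python3 -c "
from h import *
plan((.622,-.0465,.0374),90.4)
a=get_image('scene');b=get_image('top')
cv2.imwrite('pics/s4.png',cv2.resize(a[160:320,140:350,::-1],None,fx=3.5,fy=3.5,interpolation=cv2.INTER_CUBIC))
cv2.imwrite('pics/t4.png',cv2.resize(b[160:230,235:395,::-1],None,fx=5,fy=5,interpolation=cv2.INTER_CUBIC))"
```

```text
clk 9.425 pos [ 0.6209 -0.045   0.1267] head 90.45 z [-2.6e-03  3.0e-04 -1.0e+00] w 0.0452 F [ 0.2 -0.2 -2.4] j6 -0.19
shift mm [-1.5  1.3 89.3] ('turn wz', np.float64(0.05))
```

View pics/s4.png

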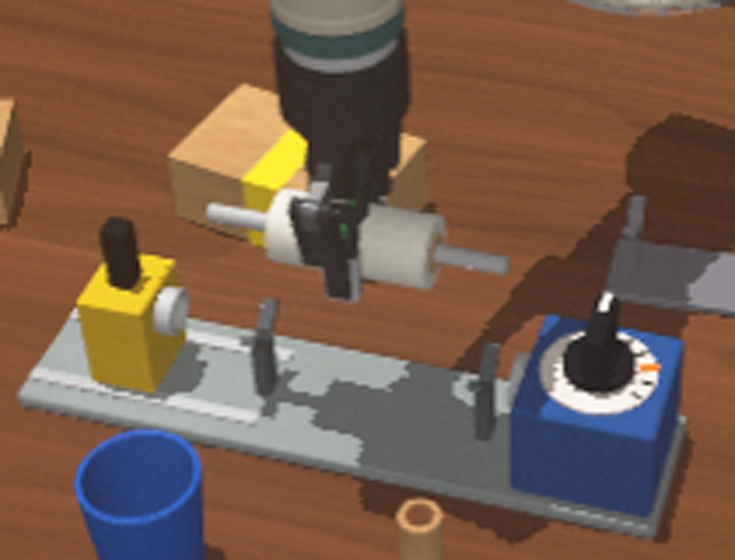

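View pics/t4.png

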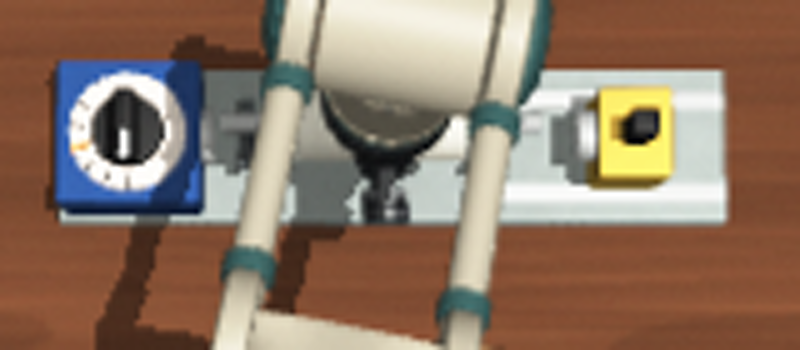

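```bash
python3 - <<'E'
from h import *
T=lambda x,y:((x+.5)/5-.5+235,(y+.5)/5-.5+160)
S=lambda x,y:((x+.5)/3.5-.5+140,(y+.5)/3.5-.5+160)
a,b=tri(S(507,265),T(222,122)),tri(S(208,214),T(541,122));print(a,b,(a[0]+b[0])/2)
print(onz('top',T(222,122),.154),onz('top',T(541,122),.154))
th=.0065;O=np.array([.622,-.0385]);R=np.array([[np.cos(th),-np.sin(th)],[np.sin(th),np.cos(th)]])
W=lambda x,y,z:[*(O+R@[x,y]),z]
P=[W(0,95,65),]
pts=[W(x,y,z) for x,y,z in [(-.05,-.233,.012),(.05,-.233,.012),(-.05,.198,.012),(.05,.198,.012),(0,.095,.065),(-.045,.103,.085),(.045,.103,.085),(-.045,.193,.085),(.045,.193,.085),(-.015,.07,.075),(-.015,.08,.075),(.015,.07,.075),(-.015,-.07,.075),(-.015,-.08,.075),(.015,-.08,.075)]]
for n,f in(('scene','pics/scene0.png'),('top','pics/top0.png')):
    im=cv2.imread(f)
    (x0,y0,x1,y1,k)=(140,210,350,320,3.8) if n=='scene' else (235,165,395,215,5)
    im=cv2.resize(im[y0:y1,x0:x1],None,fx=k,fy=k,interpolation=cv2.INTER_CUBIC)
    for p in proj(n,pts):
        q=((p-[x0,y0]+.5)*k-.5);cv2.drawMarker(im,tuple(int(round(v)) for v in q),(255,0,255),cv2.MARKER_CROSS,9,1)
    cv2.imwrite(f'pics/ov_{n}.png',im)
E
```

```text
(array([0.61959574, 0.05021771, 0.15240629]), np.float64(0.0009249840494799796)) (array([ 0.62178634, -0.14005618,  0.15005846]), np.float64(0.0017404972313804746)) [ 0.62069104 -0.04491924  0.15123238]
[0.61950261 0.04973124 0.154     ] [ 0.62090597 -0.13887585  0.154     ]
```

View pics/ov_scene.png

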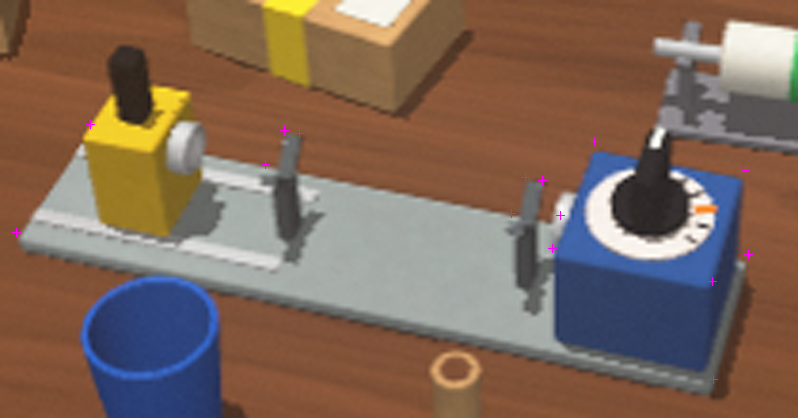

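View pics/ov_top.png

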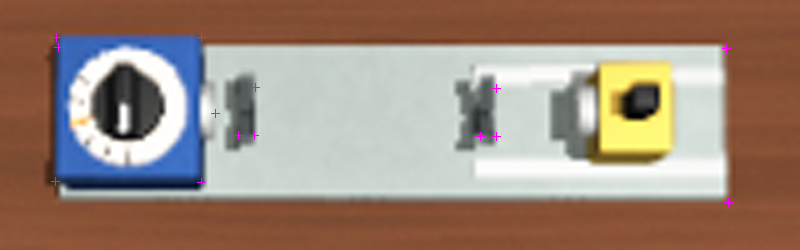

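The overlay fits the top view to about 2 mm, with saddle edges at crop x 255 and 497 as predicted; the scene view is off by about 2 px. The bed's centreline is at x≈0.6235. I shift +2.5 mm in x and -1.5 mm in y, then lower.

Call:
{"op": "drive_tool", "data": {"targets": [0,0,0,-1.5,2.5,10,0,0,0,0,0,0,15,0,0,0,0,0,0,15,0,0,0,0,0,0,15,0,0,0,0,0,0,10,0,0,0,0,0,0,8,0,0,0,0,0,0,6,0,0,0,0,0,0,4,0,0,0,0,0,0,2,0,0,0,0,0,0,0,0]}}

```text
clock: 10.78
position: [0.625, -0.047, 0.0424]
ee_rot: [0.0, 0.705, 0.71, 0.0]
contact_force: [1.0, -0.3, -2.7]
width: 0.0451
```

```bash
python3 -c "
from h import *
plan((.6235,-.0465,.0374),90.4)
a=get_image('scene')
cv2.imwrite('pics/s5.png',cv2.resize(a[160:320,140:350,::-1],None,fx=3.5,fy=3.5,interpolation=cv2.INTER_CUBIC))"
```

```text
clk 10.775 pos [ 0.625  -0.047   0.0424] head 90.4 z [ 3.e-04 -1.e-04 -1.e+00] w 0.0451 F [ 1.  -0.3 -2.7] j6 -0.19
shift mm [ 0.5 -1.5  5. ] ('turn wz', np.float64(0.0))
```

View pics/s5.png

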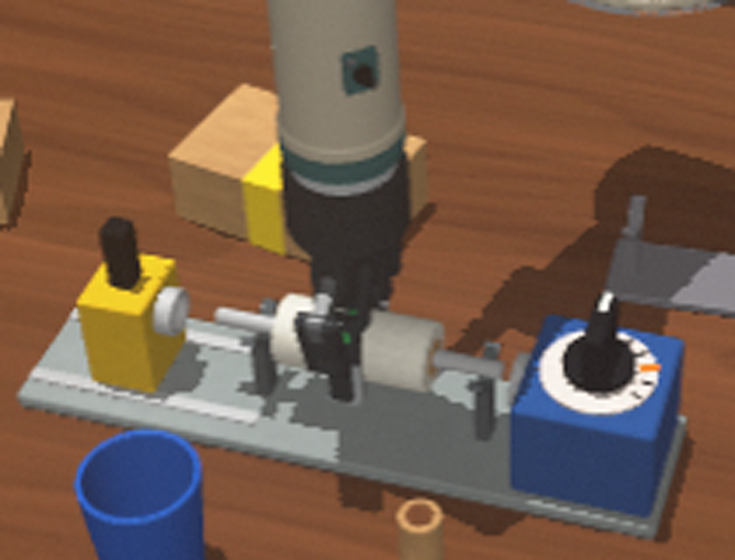

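Both spindle ends are between the saddle arms (pixels 265,320 and 488,360) and still free, with force at the weight only. I lower in small steps.

Call:
{"op": "drive_tool", "data": {"targets": [0,0,0,0,0,2,0,0,0,0,0,0,1.5,0,0,0,0,0,0,1,0,0,0,0,0,0,0,0]}}

```text
clock: 11.32
position: [0.6249, -0.0469, 0.0377]
ee_rot: [-0.0, 0.705, 0.71, -0.0]
contact_force: [-0.5, 0.5, -2.0]
width: 0.0451
```

Call:
{"op": "drive_tool", "data": {"targets": [0,0,0,0,0,1,0,0,0,0,0,0,0,0]}}

```text
clock: 11.58
position: [0.625, -0.047, 0.0373]
ee_rot: [0.0, 0.705, 0.71, 0.0]
contact_force: [-0.2, -0.0, 1.6]
width: 0.0452
```

Contact at the expected height. I release and rise.

Call:
{"op": "drive_tool", "data": {"targets": [0,0,0,0,0,0,0.75,0,0,0,0,0,0,0.75,0,0,0,0,0,0,0.75,0,0,0,0,0,0,0.75,0,0,0,0,0,-5,0.75,0,0,0,0,0,-20,0.75,0,0,0,0,0,-30,0.75,0,0,0,0,0,-40,0.75,0,0,0,0,0,-40,0.75,0,0,0,0,0,-30,0.75,0,0,0,0,0,0,0.75]}}

```text
clock: 12.95
position: [0.6267, -0.0473, 0.2052]
ee_rot: [0.003, 0.705, 0.71, 0.002]
contact_force: [0.0, -0.0, -1.2]
width: 0.0641
```

```bash
python3 -c "
from h import *
plan((.6235,-.200,.2),90.4)
a=get_image('scene');b=get_image('top')
cv2.imwrite('pics/s6.png',cv2.resize(a[160:320,140:350,::-1],None,fx=3.5,fy=3.5,interpolation=cv2.INTER_CUBIC))
cv2.imwrite('pics/t6.png',cv2.resize(b[160:230,235:395,::-1],None,fx=5,fy=5,interpolation=cv2.INTER_CUBIC))"
```

```text
clk 12.95 pos [ 0.6267 -0.0473  0.2052] head 90.4 z [ 0.0067 -0.0013 -1.    ] w 0.0641 F [ 0.  -0.  -1.2] j6 -0.19
shift mm [-152.7   -4.3    5.4] ('turn wz', np.float64(0.0))
```

View pics/s6.png

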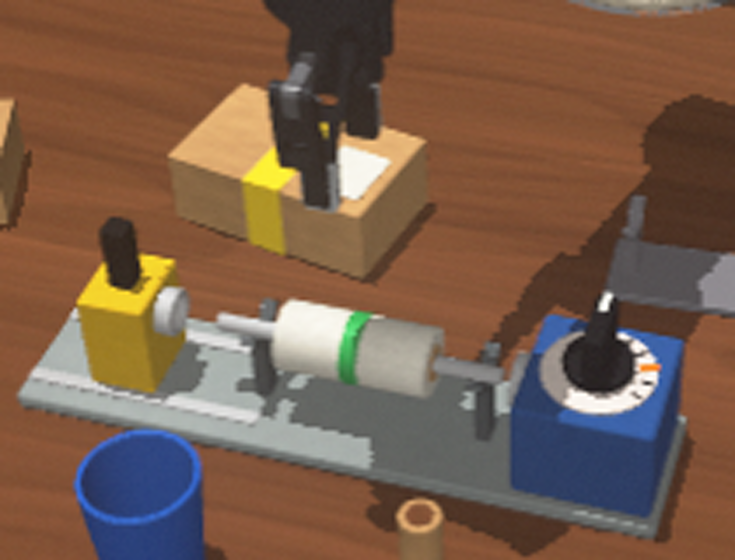

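View pics/t6.png

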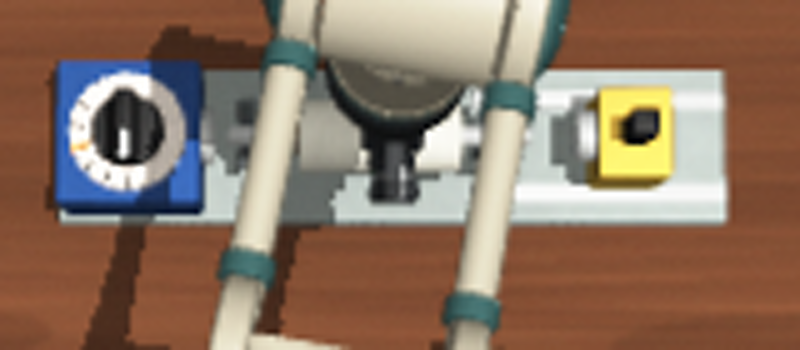

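```bash
python3 - <<'E'
from h import *
T=lambda x,y:((x+.5)/5-.5+235,(y+.5)/5-.5+160)
S=lambda x,y:((x+.5)/3.5-.5+140,(y+.5)/3.5-.5+160)
print(onz('top',T(644,122),.132),tri(S(117,224),T(644,122)))
for x in(600,673):print(onz('top',T(x,110),.085))
plan((.6235,-.2,.093),90.4)
E
```

```text
[ 0.62438882 -0.20249804  0.132     ] (array([ 0.62488648, -0.20322057,  0.1298159 ]), np.float64(0.000938005772829851))
[ 0.6381784  -0.18164873  0.085     ]
[ 0.63849063 -0.22654451  0.085     ]
clk 13.05 pos [ 0.6246 -0.0469  0.2015] head 90.4 z [-3.e-04 -0.e+00 -1.e+00] w 0.0641 F [ 0.7  0.4 -0.9] j6 -0.19
shift mm [-153.1   -2.1  108.6] ('turn wz', np.float64(-0.0))
```

The roll is seated in both saddles, green band at crop (352,345). The post centre is at about (0.6243, -0.2027), so the joint is at about 0.028. I go there and descend over it.

Call:
{"op": "drive_tool", "data": {"targets": [0,0,0,-26,0,0,0.75,0,0,0,-32,0,0,0.75,0,0,0,-32,0,0,0.75,0,0,0,-32,0,0,0.75,0,0,0,-26,0,0,0.75,0,0,0,-8,0,0,0.75,0,0,0,0,0,0,0.75]}}

```text
clock: 13.92
position: [0.6258, -0.2028, 0.2012]
ee_rot: [-0.001, 0.705, 0.709, 0.0]
contact_force: [-0.4, 0.6, -0.3]
width: 0.0636
```

```bash
python3 -c "
from h import *
plan((.6243,-.2027,.093),90.4)
a=get_image('scene')
cv2.imwrite('pics/s7.png',cv2.resize(a[130:320,120:350,::-1],None,fx=3,fy=3,interpolation=cv2.INTER_CUBIC))"
```

```text
clk 13.925 pos [ 0.6258 -0.2028  0.2012] head 90.36 z [-8.e-04  1.e-03 -1.e+00] w 0.0636 F [-0.4  0.6 -0.3] j6 -0.43
shift mm [  0.   -1.4 108.2] ('turn wz', np.float64(-0.04))
```

View pics/s7.png

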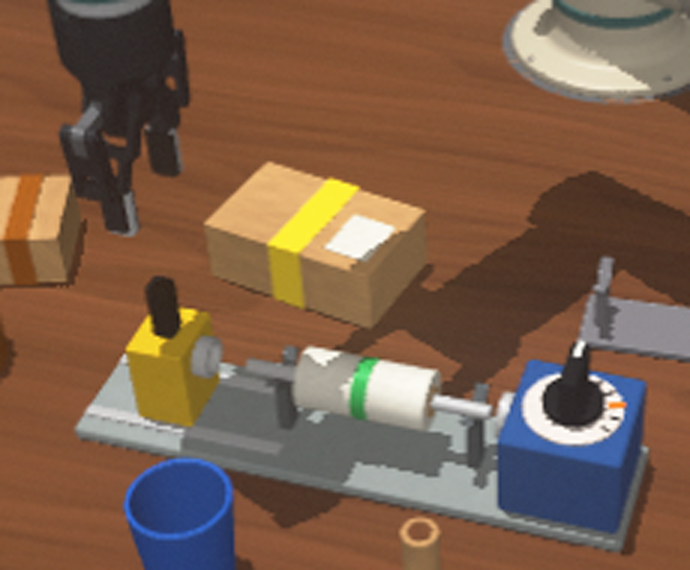

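Call:
{"op": "drive_tool", "data": {"targets": [0,0,0,0,-1.4,15,0.75,0,0,0,0,0,20,0.75,0,0,0,0,0,20,0.75,0,0,0,0,0,20,0.75,0,0,0,0,0,20,0.75,0,0,0,0,0,12,0.75,0,0,0,0,0,0,0.75], "grip_force": 50}}

```text
clock: 14.85
position: [0.6238, -0.202, 0.0935]
ee_rot: [-0.001, 0.704, 0.71, -0.0]
contact_force: [0.0, -0.5, 0.1]
width: 0.0641
```

Call:
{"op": "drive_tool", "data": {"targets": [0,0,0,0,0,0,0,0,0,0,0,0,0,0,0,0,0,0,0,0,0,0,0,0,0,0,0,0,0,0,0,0,0,0,0,0,0,0,0,0,0,0,0,0,0,0,0,0,0], "grip_force": 50}}

```text
clock: 15.72
position: [0.626, -0.2032, 0.0959]
ee_rot: [0.001, 0.705, 0.71, 0.001]
contact_force: [4.4, 1.7, 4.9]
width: 0.0174
```

```bash
python3 -c "
from h import *
plan((.6243,-.2027,.093),90.4)
a=get_image('scene')
cv2.imwrite('pics/s8.png',cv2.resize(a[130:320,120:350,::-1],None,fx=3,fy=3,interpolation=cv2.INTER_CUBIC))"
```

```text
clk 15.725 pos [ 0.626  -0.2032  0.0959] head 90.4 z [ 3.2e-03 -9.0e-04 -1.0e+00] w 0.0174 F [4.4 1.7 4.9] j6 -0.43
shift mm [ 0.5 -1.7  2.9] ('turn wz', np.float64(-0.0))
```

View pics/s8.png

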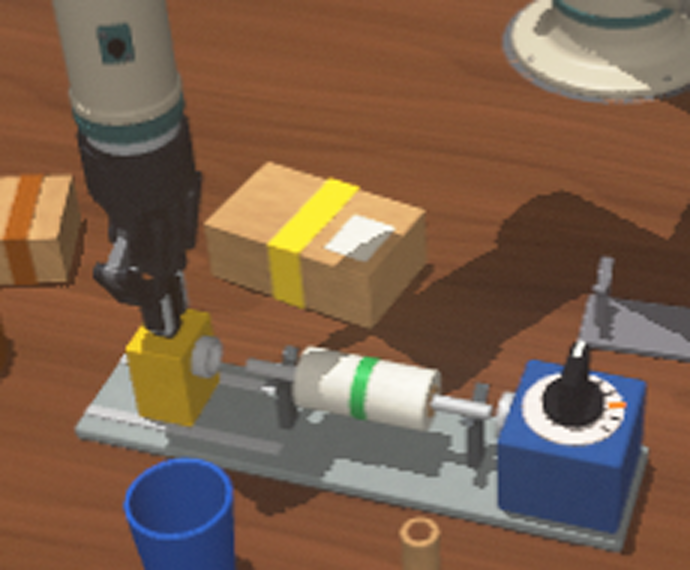

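The post is gripped (width 17.4 mm). I relieve the side force and slide toward the head, about 42 mm expected.

Call:
{"op": "drive_tool", "data": {"targets": [0,0,0,0,1.5,-1.5,0,0,0,0,3,0,0,0,0,0,0,4,0,0,0,0,0,0,4,0,0,0,0,0,0,4,0,0,0,0,0,0,4,0,0,0,0,0,0,4,0,0,0,0,0,0,4,0,0,0,0,0,0,3,0,0,0,0,0,0,0,0,0,0]}}

```text
clock: 17.02
position: [0.6257, -0.1722, 0.0959]
ee_rot: [-0.001, 0.705, 0.71, 0.0]
contact_force: [4.0, 0.2, -4.7]
width: 0.0175
```

Call:
{"op": "drive_tool", "data": {"targets": [0,0,0,3,1,1,0,0,0,0,2,0.5,0,0,0,0,0,2,0,0,0,0,0,0,0,0,0,0]}}

```text
clock: 17.52
position: [0.6257, -0.1665, 0.0959]
ee_rot: [-0.001, 0.705, 0.71, -0.001]
contact_force: [-4.7, -4.4, 0.7]
width: 0.0174
```

```bash
python3 -c "
from h import *
plan((.6243,-.1605,.093),90.4)
a=get_image('scene');b=get_image('top')
cv2.imwrite('pics/s9.png',cv2.resize(a[190:300,150:350,::-1],None,fx=4,fy=4,interpolation=cv2.INTER_CUBIC))
cv2.imwrite('pics/t9.png',cv2.resize(b[160:230,235:395,::-1],None,fx=5,fy=5,interpolation=cv2.INTER_CUBIC))"
```

```text
clk 17.525 pos [ 0.6257 -0.1665  0.0959] head 90.41 z [-0.0029 -0.0011 -1.    ] w 0.0174 F [-4.7 -4.4  0.7] j6 -0.37
shift mm [ 6.  -1.4  2.9] ('turn wz', np.float64(0.01))
```

View pics/s9.png

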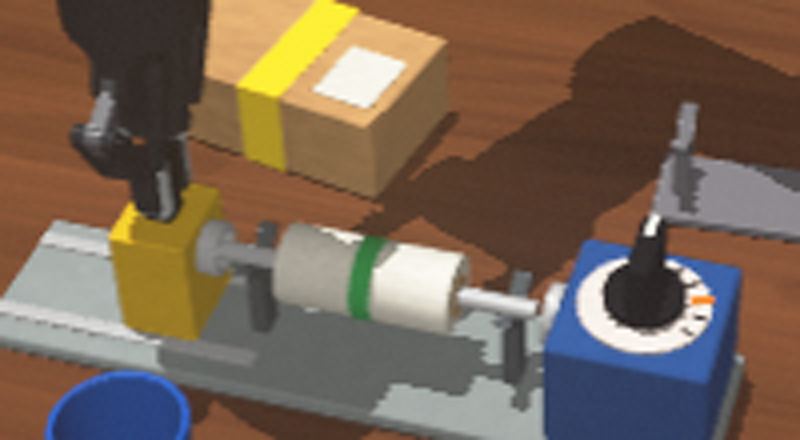

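View pics/t9.png

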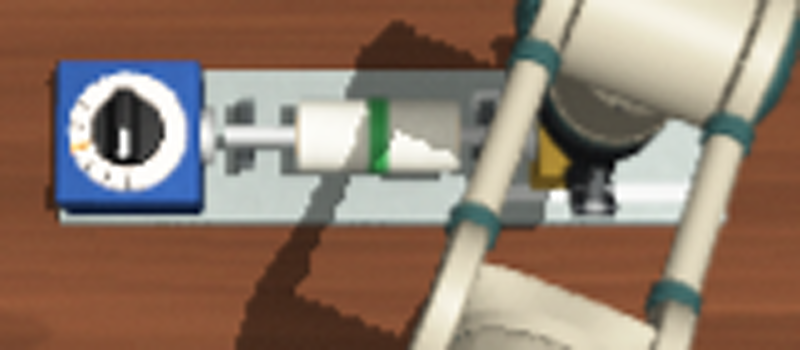

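The cup encloses the spindle end. About 6 mm of gap is left at the head (top crop x 213–225). I go on in small steps watching the force.

Call:
{"op": "drive_tool", "data": {"targets": [0,0,0,2,-0.7,0,0,0,0,0,2,0,0,0,0,0,0,1,0,0,0,0,0,0,0,0,0,0]}}

```text
clock: 18.12
position: [0.6257, -0.1618, 0.0959]
ee_rot: [0.0, 0.705, 0.71, -0.001]
contact_force: [-2.2, -3.6, 2.0]
width: 0.0172
```

Call:
{"op": "drive_tool", "data": {"targets": [0,0,0,1,0,0,0,0,0,0,1,0,0,0,0,0,0,0,0,0,0]}}

```text
clock: 18.5
position: [0.6257, -0.1598, 0.0959]
ee_rot: [0.0, 0.705, 0.71, -0.001]
contact_force: [-2.9, -3.6, 0.7]
width: 0.0174
```

Call:
{"op": "drive_tool", "data": {"targets": [0,0,0,1,0,0,0,0,0,0,1,0,0,0,0,0,0,0,0,0,0]}}

```text
clock: 18.88
position: [0.6257, -0.1595, 0.0959]
ee_rot: [0.001, 0.704, 0.71, -0.002]
contact_force: [-2.4, -8.6, 0.9]
width: 0.0175
```

Position stalls at y=-0.1595 as the force rises. One more push to confirm.

Call:
{"op": "drive_tool", "data": {"targets": [0,0,0,1.5,0,0,0,0,0,0,1.5,0,0,0,0,0,0,0,0,0,0,0,0,0,0,0,0,0]}}

```text
clock: 19.38
position: [0.6257, -0.1594, 0.0959]
ee_rot: [0.003, 0.704, 0.71, -0.004]
contact_force: [-3.2, -14.0, -0.5]
width: 0.0175
```

```bash
python3 -c "
from h import *
plan((.6243,-.1605,.093),90.4)
a=get_image('scene');b=get_image('top')
cv2.imwrite('pics/s10.png',cv2.resize(a[190:300,150:350,::-1],None,fx=4,fy=4,interpolation=cv2.INTER_CUBIC))
cv2.imwrite('pics/t10.png',cv2.resize(b[160:230,235:395,::-1],None,fx=5,fy=5,interpolation=cv2.INTER_CUBIC))"
```

```text
clk 19.375 pos [ 0.6257 -0.1594  0.0959] head 90.46 z [-0.0012 -0.0091 -1.    ] w 0.0175 F [ -3.2 -14.   -0.5] j6 -0.36
shift mm [-1.  -1.4  2.9] ('turn wz', np.float64(0.06))
```

View pics/s10.png

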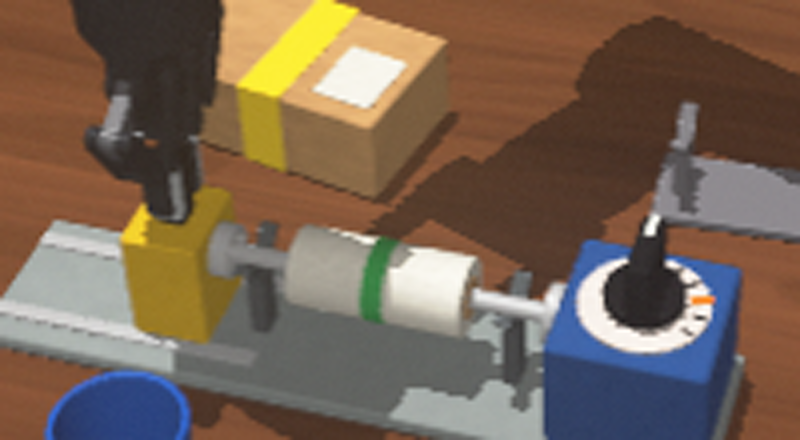

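View pics/t10.png

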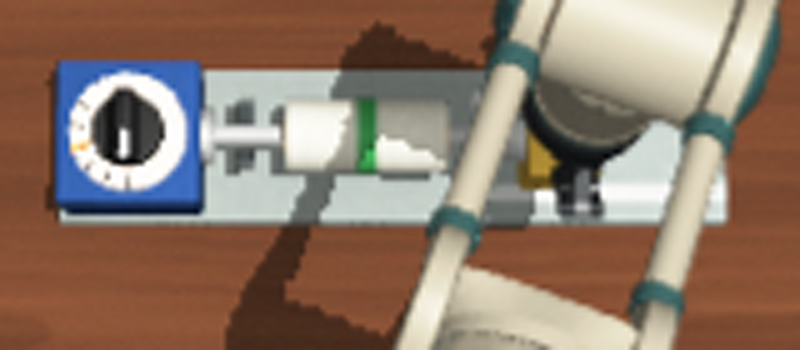

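The spindle now reaches the head's disc (top crop 203,135) and the force rose to 14 N with no motion, so it is snug. I ease the push, then release and rise.

Call:
{"op": "drive_tool", "data": {"targets": [0,0,0,-2,0,0,0,0,0,0,-2,0,0,0,0,0,0,0,0,0,0.6,0,0,0,0,0,0,0.6,0,0,0,0,0,0,0.6,0,0,0,0,0,0,0.6,0,0,0,0,0,-10,0.6,0,0,0,0,0,-30,0.6,0,0,0,0,0,-40,0.6,0,0,0,0,0,-30,0.6,0,0,0,0,0,0,0.6]}}

```text
clock: 20.85
position: [0.6284, -0.1585, 0.2091]
ee_rot: [0.003, 0.705, 0.71, 0.002]
contact_force: [-0.5, -0.1, 0.4]
width: 0.051
```

```bash
python3 -c "
from h import *
plan((.6235,.1106,.205),180.4)
a=get_image('scene');
cv2.imwrite('pics/s11.png',cv2.resize(a[130:300,150:350,::-1],None,fx=3.5,fy=3.5,interpolation=cv2.INTER_CUBIC))"
```

```text
clk 20.85 pos [ 0.6284 -0.1585  0.2091] head 90.41 z [ 0.0069 -0.0025 -1.    ] w 0.051 F [-0.5 -0.1  0.4] j6 -0.36
shift mm [269.2  -3.1   3.4] ('turn wz', np.float64(-89.99))
```

View pics/s11.png

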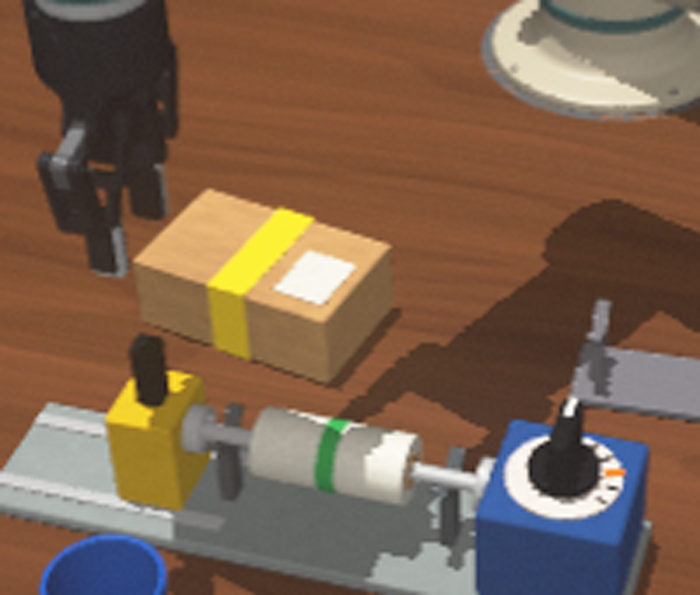

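The tailstock stayed put and the spindle still touches both ends. I move above the knob, then turn the hand 90°.

Call:
{"op": "drive_tool", "data": {"targets": [0,0,0,20,0,0,0.6,0,0,0,35,0,0,0.6,0,0,0,40,0,0,0.6,0,0,0,40,0,0,0.6,0,0,0,40,0,0,0.6,0,0,0,40,0,0,0.6,0,0,0,35,0,0,0.6,0,0,0,19,0,0,0.6]}}

```text
clock: 21.9
position: [0.6232, 0.1138, 0.2038]
ee_rot: [-0.001, 0.704, 0.71, -0.001]
contact_force: [-0.9, -0.6, 0.2]
width: 0.0514
```

Call:
{"op": "drive_tool", "data": {"targets": [0,0,-10,0,0,0,0.6,0,0,-10,0,0,0,0.6,0,0,-10,0,0,0,0.6,0,0,-10,0,0,0,0.6,0,0,-10,0,0,0,0.6,0,0,-10,0,0,0,0.6,0,0,-10,0,0,0,0.6,0,0,-10,0,0,0,0.6,0,0,-10,0,0,0,0.6,0,0,0,0,0,0,0.6]}}

```text
clock: 23.15
position: [0.6242, 0.111, 0.2044]
ee_rot: [-0.001, -0.002, 1.0, -0.0]
contact_force: [0.7, 0.2, 0.3]
width: 0.0513
```

```bash
python3 -c "
from h import *
plan((.6235,.1106,.101),180.4)
a=get_image('scene');b=get_image('top')
cv2.imwrite('pics/s12.png',cv2.resize(a[130:310,200:370,::-1],None,fx=3.3,fy=3.3,interpolation=cv2.INTER_CUBIC))
cv2.imwrite('pics/t12.png',cv2.resize(b[160:230,235:395,::-1],None,fx=5,fy=5,interpolation=cv2.INTER_CUBIC))"
```

```text
clk 23.15 pos [0.6242 0.111  0.2044] head -179.73 z [-1.7e-03 -4.0e-04 -1.0e+00] w 0.0513 F [0.7 0.2 0.3] j6 -1.51
shift mm [  0.5  -0.4 103.4] ('turn wz', np.float64(-360.13))
```

View pics/s12.png

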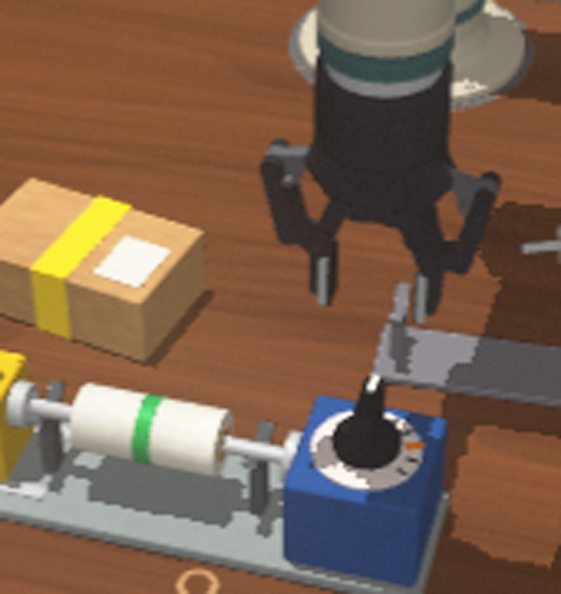

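View pics/t12.png

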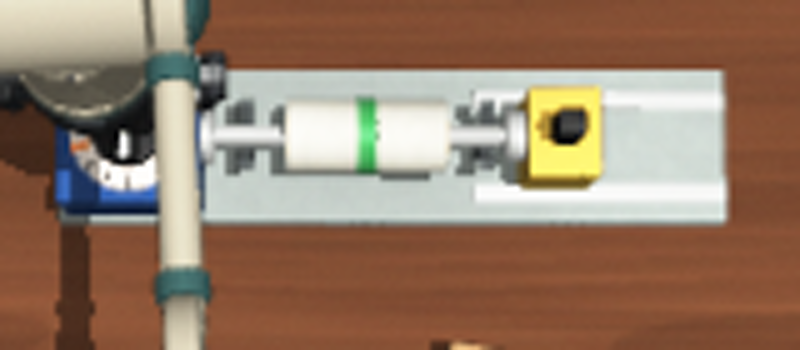

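The hand is over the knob with the jaws along y, and the roll is held at both ends (top crop x 205–525). I descend and grip the bar.

Call:
{"op": "drive_tool", "data": {"targets": [0,0,0,0.5,-0.4,17,0.6,0,0,0,0,0,20,0.6,0,0,0,0,0,20,0.6,0,0,0,0,0,20,0.6,0,0,0,0,0,15,0.6,0,0,0,0,0,9,0.6,0,0,0,0,0,0,0.6], "grip_force": 60}}

```text
clock: 24.12
position: [0.624, 0.1106, 0.1037]
ee_rot: [-0.001, -0.003, 1.0, -0.0]
contact_force: [0.1, 0.0, -0.5]
width: 0.0513
```

Call:
{"op": "drive_tool", "data": {"targets": [0,0,0,0,0,0,0,0,0,0,0,0,0,0,0,0,0,0,0,0,0,0,0,0,0,0,0,0,0,0,0,0,0,0,0,0,0,0,0,0,0,0], "grip_force": 60}}

```text
clock: 24.88
position: [0.6248, 0.1094, 0.1053]
ee_rot: [0.001, -0.004, 1.0, -0.001]
contact_force: [-0.7, -5.2, 4.7]
width: 0.0126
```

```bash
python3 -c "
from h import *
plan((.6235,.1106,.101),180.4);print(get_state()['moment'])
a=get_image('scene')
cv2.imwrite('pics/s13.png',cv2.resize(a[150:310,200:370,::-1],None,fx=3.5,fy=3.5,interpolation=cv2.INTER_CUBIC))"
```

```text
clk 24.875 pos [0.6248 0.1094 0.1053] head -179.59 z [ 0.0016 -0.0021 -1.    ] w 0.0126 F [-0.7 -5.2  4.7] j6 -1.51
shift mm [1.3 1.3 4.3] ('turn wz', np.float64(-359.99))
[-0.74973147  0.07849233  0.03875119]
```

View pics/s13.png

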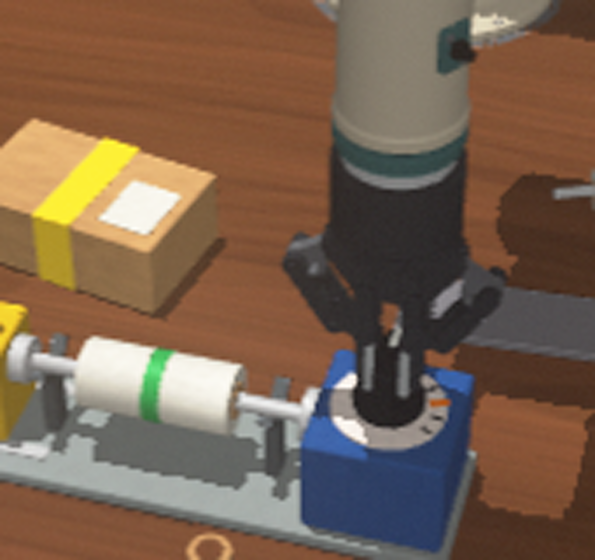

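The bar is gripped (width 12.6 mm). I relieve the side force, raise the grip force, and turn clockwise in stages: tool +z is down, so clockwise is +wz. First 60°.

Call:
{"op": "drive_tool", "data": {"targets": [0,0,0,0,-1.8,-1,0,0,0,0,0,0,0,0,0,0,6,0,0,0,0,0,0,6,0,0,0,0,0,0,6,0,0,0,0,0,0,6,0,0,0,0,0,0,6,0,0,0,0,0,0,0,0,0,0,0], "grip_force": 90}}

```text
clock: 25.92
position: [0.6247, 0.1088, 0.1054]
ee_rot: [0.0, 0.255, 0.967, -0.0]
contact_force: [1.6, -3.0, 1.4]
width: 0.0123
```

```bash
python3 -c "
from h import *
plan((.6235,.1094,.105),108.4);print(get_state()['moment'])
a=get_image('scene');b=get_image('top')
cv2.imwrite('pics/s14.png',cv2.resize(a[150:310,200:370,::-1],None,fx=3.5,fy=3.5,interpolation=cv2.INTER_CUBIC))
cv2.imwrite('pics/t14.png',cv2.resize(b[165:225,235:345,::-1],None,fx=6,fy=6,interpolation=cv2.INTER_CUBIC))"
```

```text
clk 25.925 pos [0.6247 0.1088 0.1054] head 150.49 z [ 9.e-04 -3.e-04 -1.e+00] w 0.0123 F [ 1.6 -3.   1.4] j6 -0.99
shift mm [ 1.3 -0.1  0.4] ('turn wz', np.float64(42.09))
[-0.20687433 -0.18108408  0.14695284]
```

View pics/s14.png

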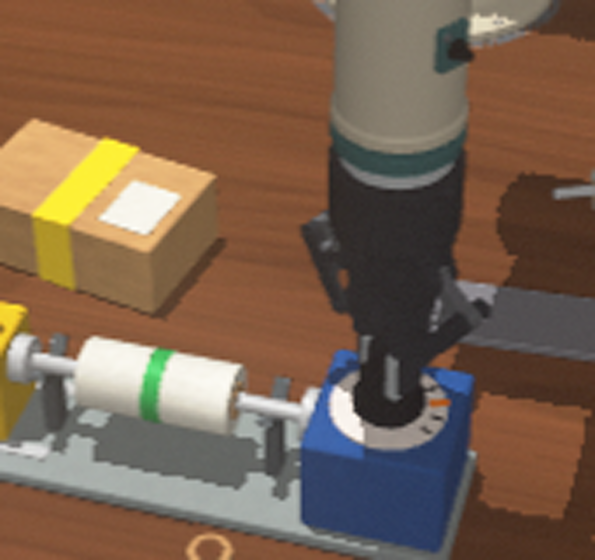

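View pics/t14.png

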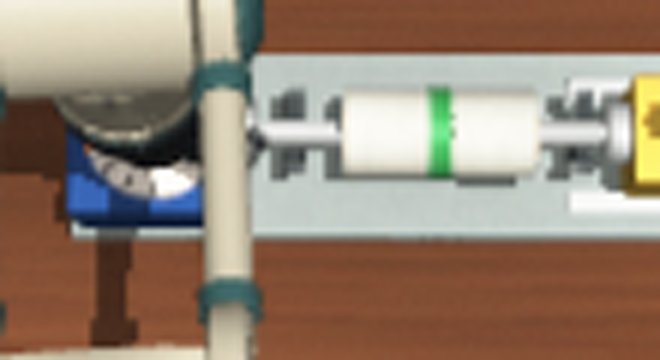

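Knob is following: 30° turned, moment 0.147 Nm. I go on to 66°.

Call:
{"op": "drive_tool", "data": {"targets": [0,0,6,0,0,0,0,0,0,6,0,0,0,0,0,0,6,0,0,0,0,0,0,6,0,0,0,0,0,0,6,0,0,0,0,0,0,6,0,0,0,0,0,0,0,0,0,0,0]}}

```text
clock: 26.9
position: [0.6242, 0.1084, 0.1054]
ee_rot: [0.0, 0.541, 0.841, -0.0]
contact_force: [0.8, -4.0, 1.8]
width: 0.0119
```

```bash
python3 -c "
from h import *
plan((.6235,.1094,.105),108.4);print(get_state()['moment'])"
```

```text
clk 26.9 pos [0.6242 0.1084 0.1054] head 114.53 z [-1.e-04 -9.e-04 -1.e+00] w 0.0119 F [ 0.8 -4.   1.8] j6 -0.37
shift mm [ 1.2 -0.2  0.4] ('turn wz', np.float64(6.13))
[-0.45459608 -0.03714523  0.07348989]
```

Call:
{"op": "drive_tool", "data": {"targets": [0,0,3,0,0,0,0,0,0,3,0,0,0,0,0,0,0,0,0,0,0]}}

```text
clock: 27.28
position: [0.624, 0.1084, 0.1054]
ee_rot: [0.0, 0.584, 0.812, -0.001]
contact_force: [-0.4, -3.7, 3.3]
width: 0.0124
```

```bash
python3 -c "
from h import *
plan((.6235,.1094,.105),108.4);print(get_state()['moment'])
a=get_image('scene')
plan((.6235,.1094,.105),108.4);print(get_state()['moment'])
cv2.imwrite('pics/s15.png',cv2.resize(a[210:300,265:355,::-1],None,fx=6.5,fy=6.5,interpolation=cv2.INTER_CUBIC))"
```

```text
clk 27.275 pos [0.624  0.1084 0.1054] head 108.56 z [-4.e-04 -1.e-03 -1.e+00] w 0.0124 F [-0.4 -3.7  3.3] j6 -0.26
shift mm [ 1.2 -0.2  0.4] ('turn wz', np.float64(0.16))
[-0.6594519   0.02327657  0.16228751]
clk 27.325 pos [0.6241 0.1084 0.1054] head 108.55 z [-3.e-04 -1.e-03 -1.e+00] w 0.0123 F [-0.7 -4.3  2.3] j6 -0.26
shift mm [ 1.2 -0.2  0.4] ('turn wz', np.float64(0.15))
[-0.63284876 -0.02974382  0.11264102]
```

View pics/s15.png

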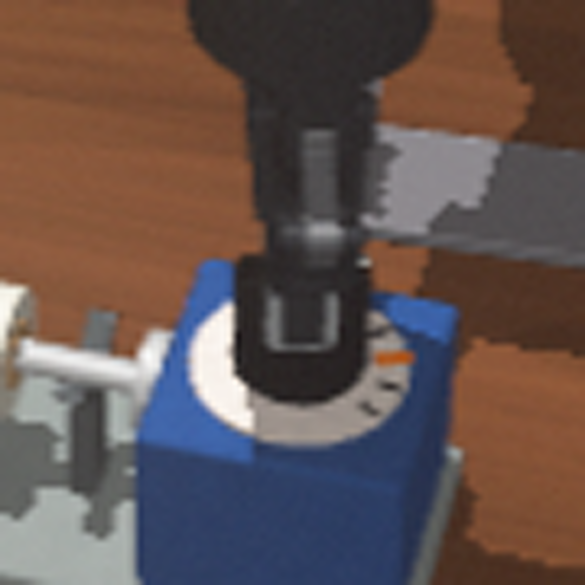

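The tool has turned 71.85°. The moment rose from 0.07 at 66° to about 0.14 now, the predicted step at a click. I add 1° for compliance and hold.

Call:
{"op": "drive_tool", "data": {"targets": [0,0,1,0,0,0,0,0,0,0,0,0,0,0,0,0,0,0,0,0,0,0,0,0,0,0,0,0]}}

```text
clock: 27.82
position: [0.6241, 0.1084, 0.1054]
ee_rot: [0.0, 0.592, 0.806, -0.0]
contact_force: [-0.7, -4.4, 4.0]
width: 0.0127
```

```bash
python3 -c "
from h import *
m=[]
for i in range(8):
    a=get_image('scene' if i%2 else 'top');m.append(get_state()['moment'][2])
    if i==1: cv2.imwrite('pics/s16.png',a[:,:,::-1])
    if i==0: cv2.imwrite('pics/t16.png',a[:,:,::-1])
plan((.6235,.1094,.105),108.4);print(np.round(m,3),np.mean(m))"
```

```text
clk 28.225 pos [0.6241 0.1084 0.1054] head 107.45 z [-3.e-04 -9.e-04 -1.e+00] w 0.0126 F [-1.3 -4.8  4.5] j6 -0.24
shift mm [ 1.1 -0.2  0.4] ('turn wz', np.float64(-0.95))
[0.128 0.116 0.157 0.168 0.127 0.139 0.146 0.11 ] 0.1363593562465376
```

View pics/s16.png

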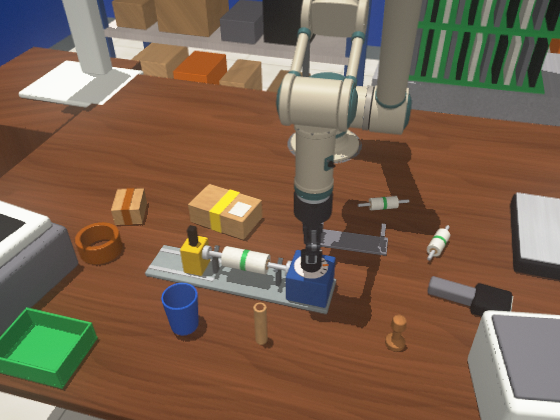

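View pics/t16.png

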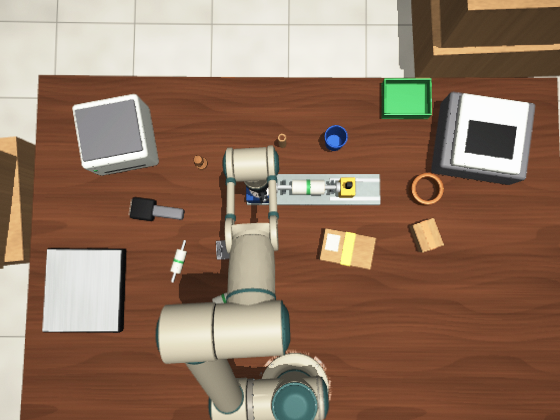

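All bystanders are where they were. The mean moment of 0.136 Nm matches the spring value given for the third click (0.135), and the tool has turned 73°. I hand in.

```bash
python3 -c "
from rig import *
print(sign_off())"
```

```text
the job is handed in; nothing more can be done
None
```

I handed the job in at about 28 s of the 69 s allowed, with the gripper still holding the knob at the third click.

- **Roll:** I took the green-banded roll off the rack and laid it in both V saddles. It touched down at the expected height.
- **Tailstock:** I slid it in until it stalled. The force rose to 14 N with no further motion, at a position matching a joint value of 0.070. After I let go, pictures showed the spindle still touching both the cup and the head's disc.
- **Knob:** I turned it clockwise and hold it at about 90 N grip. The tool has turned 73°, against 72° for the third click. The mean moment of 0.136 Nm fits the 0.135 Nm given for the spring there, and it had dipped to about 0.07 Nm at 66°, just before the click. Single moment readings scattered between 0.11 and 0.17 Nm.
- **Other things on the counter:** nothing looked moved in the last pictures, by eye only.

**Unconfirmed or disagreeing checks:**
- The gripper hid the knob's pointer, so I could not check it against the orange mark by eye. The third click rests on the angle and moment readings.
- The scene camera sat about 2 px (about 4 mm) off the top camera on the stand. I relied on the top view and on contact.

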